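Build two test stacks on the vibration shakers

ROBOT

A 6-joint arm with a two-finger parallel gripper is mounted at the origin on the work surface. World frame = base frame: x ahead of the robot, y to its left, z up, the work surface at z = 0. Lengths are in m, angles in degrees, forces in N, time in s.
With the tool pointing down it reaches from about 0.325 to 0.85 m from the base axis. Payload 15.5 kg.
Tool frame: the origin (TCP) lies midway between the tips of the shut fingers; the grasp point (between the pads) lies 19 mm behind it; z points along the fingers, y is the line along which they close (so a half turn about z gives the same grasp; the last joint's range is limited). The gripper opens to 91 mm and grips with 3 to 60 N. Pads are 32 mm wide; open, the fingers measure 118 mm over their backs; the gripper's body (76 mm by 178 mm) begins 60 mm behind the grasp point.
Start: joints at [62.023, 28.281, 77.091, -0, 74.628, -5.472], TCP at [0.239, 0.577, 0.214] pointing down, gripper open.
Joint ranges: [-166.48, 166.48], [-47.26, 123.95], [12.59, 153.08], [-70.14, 250.14], [6.76, 159.57], [-176.63, 176.63]. Speed limits (degrees/s): [108.29, 108.29, 147.25, 172.46, 172.46, 172.46].

INTERFACE

Orientations are given as a 3x3 rotation matrix whose columns are the frame's x, y, z axes.
In Python, from bench import ctrl gives the robot as it stands. The module is installed in compiled form; this text tells all that it offers. Calls block until the motion is done:
- ctrl.goto(position, orientation): joint-space move of the TCP to a pose.
- ctrl.move_l(position, vel=0.15, ori=None, contact_N=None): straight line of the TCP; ori=None keeps the orientation; vel is the mean speed in m/s. With contact_N (N) it stops when the force on the tool has changed by that much, and returns True; else False.
- ctrl.movej(angles): joint-space move.
- ctrl.command_gripper(opening): opening from 0.0 (shut) to 1.0 (fully open); the grip force is fixed at half the most; returns when the fingers have stopped.
- ctrl.sleep(seconds).
- ctrl.ik(position, orientation): joint angles nearest the present ones, or None.
- ctrl.read_camera(name): name is "scene" or "top"; returns the picture (400x640x3 uint8, blue, green, red); there is no depth.
- ctrl.camera_params(name): a dict with "fx", "fy", "cx", "cy" (pixels), "D" ([k1, k2, p1, p2, k3] as OpenCV has them; the pictures are not rectified), "pose" (4x4, takes a point from camera to world coordinates). Camera axes: x right, y up, looking along -z (the intrinsics and any distortion apply to the point x, -y, -z); pixel columns grow to the right and rows downward; lengths in m; the calibration is good to about 2 mm. A picture is of the moment at which its call begins. camera_params takes no time and is no camera call.
A pose or a line that the arm cannot do raises ctrl.MotionError and nothing moves.
- ctrl.sign_off(): hands the job in; it is judged then, once.
Readings, each from a call of its own:
- ctrl.current_t(): time.
- ctrl.current_q(): joint angles.
- ctrl.current_dq(): joint speeds.
- ctrl.current_effort(): joint torques, N m.
- ctrl.current_tool_pos(): TCP position.
- ctrl.current_eef_rot(): TCP orientation.
- ctrl.current_contact_force(): force on the tool from outside, world axes, zero at the start.
- ctrl.current_wrist_torque(): the same for the moment, N m.
- ctrl.current_grip_width(): opening from 0.0 (shut) to 1.0 (fully open).
- ctrl.current_grasp_force(): force on a finger pad.
Only numpy, scipy, OpenCV 4.12 (cv2) and the standard library are available. Lean on these libraries where they do the work, as an engineer would, in place of code of your own. Each camera call takes 0.05 s, during which the arm holds its last target. There are 200 camera calls.

TASK

Set up the two shakers for a comparison run by threading the rings over their mandrels. On the cream shaker with the red band: the blue ring at the bottom, the yellow ring on it, the steel mass on top; on the dark grey shaker: the green ring at the bottom and the copper mass on it. Lower each one until it lies flat before letting go, never dropping it, leave the connector, screwdriver and lattice beam where they are, and finish with both stacks standing free.

Things in the scene. Friction and masses are not known exactly. Their poses are not given: they have to be found in the camera images.
- shaker_cream: Upright vibration shaker: cream-white round body with a red band, in a red foot. Fixed; foot 100 x 124 mm, body 93 mm across, 88 mm high; on it a dark deck 54 mm across, its flat top 100 mm above the origin. From its centre rises a tapered mandrel, 46 mm tall, 16 mm across at the deck, 9 mm near the tip (146 mm above the origin). Origin: centre of the foot's underside, below the mandrel; z up; any yaw.
- shaker_grey: Upright vibration shaker: dark grey round body with a black band, in a light grey foot. Fixed; foot 100 x 124 mm, body 93 mm across, 88 mm high; on it a dark deck 54 mm across, its flat top 100 mm above the origin. From its centre rises a tapered mandrel, 46 mm tall, 16 mm across at the deck, 9 mm near the tip (146 mm above the origin). Origin: centre of the foot's underside, below the mandrel; z up; any yaw.
- ring_blue: Blue printed base ring with four small steel dots on top. Outer diameter 50 mm, through hole 26 mm, 16 mm high, about 30 g; lies flat on the bench at the start. Origin at the centre of its underside, on the hole's axis; z up along the hole. Round, so it may be gripped across its outside at any yaw.
- ring_yellow: Yellow printed lattice ring with ten brownish cells on top. Outer diameter 50 mm, through hole 26 mm, 16 mm high, about 30 g; lies flat on the bench at the start. Origin at the centre of its underside, on the hole's axis; z up along the hole. Round, so it may be gripped across its outside at any yaw.
- mass_steel: Bright silvery-white steel ring-shaped test mass. Outer diameter 50 mm, through hole 26 mm, 24 mm high, about 270 g; lies flat on the bench at the start. Origin at the centre of its underside, on the hole's axis; z up along the hole. Round, so it may be gripped across its outside at any yaw.
- ring_green: Green damping ring with six black dots on top. Outer diameter 50 mm, through hole 26 mm, 16 mm high, about 35 g; lies flat on the bench at the start. Origin at the centre of its underside, on the hole's axis; z up along the hole. Round, so it may be gripped across its outside at any yaw.
- mass_copper: Copper-coloured (orange-brown) ring-shaped test mass. Outer diameter 50 mm, through hole 26 mm, 24 mm high, about 300 g; lies flat on the bench at the start. Origin at the centre of its underside, on the hole's axis; z up along the hole. Round, so it may be gripped across its outside at any yaw.
- connector: Bystander: loose brass connector plug standing upright, 26 mm across, 45 mm tall, between the two shakers. Origin at the centre of its underside.
- screwdriver: Bystander: loose screwdriver, 190 mm long, lying on the right-hand side of the bench. Its x axis runs along it to the tip.
- lattice_beam: Bystander: loose blue-and-yellow lattice beam on an aluminium bar, 300 mm long (along its y), 50 mm wide, 39 mm high, lying crosswise beyond the shakers. Origin at the centre of its underside.

How it is judged:
By the outcome, as a careful person would: the job done as asked, in the order asked, and still so for the second after the job is handed in, with the robot touching nothing.
It also fails if it takes over 120 s, if anything falls off the work surface, if the arm or the gripper's body presses on something with over 40 N, if the wrist force passes 120 N, or if a joint passes its speed limit or range.

## Working session

There is one attempt and no reset: what is moved stays moved. The work goes in short steps, each a Python script; the robot and the scene stay as the last script left them, time stands still between calls to the robot, and variables do not carry over. Pictures are saved under pics/ and viewed, at most 14 in all, crops included, and the job is handed in when it is done.

```bash
mkdir -p pics; python3 - <<'E'
from bench import ctrl
import cv2, numpy as np
for n in ("scene","top"):
    cv2.imwrite(f"pics/{n}0.png",ctrl.read_camera(n)); p=ctrl.camera_params(n)
    print(n,{k:np.round(v,4).tolist() for k,v in p.items()})
print(ctrl.current_t(),ctrl.current_eef_rot())
E
```

```text
scene {'fx': 496.1532, 'fy': 496.1532, 'cx': 319.112, 'cy': 202.3979, 'D': [0.005, 0.0, 0.0, 0.0, 0.0], 'pose': [[-0.5155, -0.5694, 0.6403, 1.5182], [0.8569, -0.3492, 0.3793, 0.4786], [0.0077, 0.7442, 0.668, 1.0108], [0.0, 0.0, 0.0, 1.0]]}
top {'fx': 385.0093, 'fy': 385.0093, 'cx': 319.3118, 'cy': 205.7971, 'D': [0.0177, 0.0, 0.0, 0.0, 0.0], 'pose': [[-0.0053, 0.981, -0.1939, 0.3708], [-0.9998, -0.009, -0.0181, -0.0877], [-0.0195, 0.1937, 0.9809, 1.0423], [0.0, 0.0, 0.0, 1.0]]}
0.1 [[-9.23848143e-01  3.82758923e-01 -4.63017123e-04]
 [ 3.82759199e-01  9.23847638e-01 -9.67725947e-04]
 [ 5.73515342e-05 -1.07125588e-03 -9.99999425e-01]]
```

View pics/scene0.png

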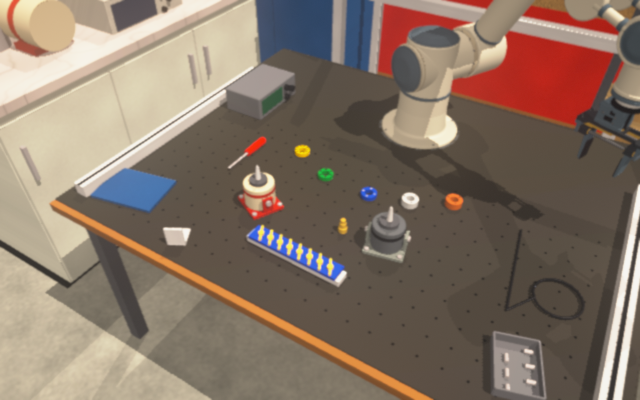

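View pics/top0.png

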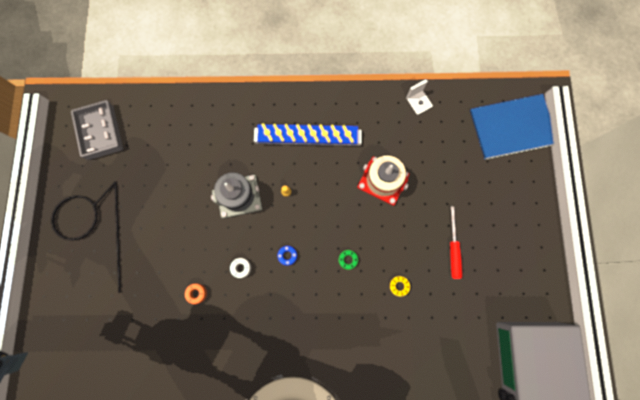

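The top view shows the copper mass at (195,294), steel at (240,268), blue at (287,256), green at (348,260) and yellow at (400,286). The grey mandrel is near (235,187) and the cream one near (390,172). The connector is at (286,190). Next I'll segment the rings and zoom in on the shakers.

```bash
cat > h.py <<'E'
import cv2, numpy as np
from bench import ctrl
def ray(n,uv):
    p=ctrl.camera_params(n); K=np.array([[p['fx'],0,p['cx']],[0,p['fy'],p['cy']],[0,0,1]])
    x,y=cv2.undistortPoints(np.array([[uv]],float),K,np.array(p['D']))[0,0]
    T=np.array(p['pose']); d=T[:3,:3]@[x,-y,-1]; return T[:3,3],d/np.linalg.norm(d)
def onz(n,uv,z):
    o,d=ray(n,uv); return o+d*(z-o[2])/d[2]
def tri(a,b):
    (o1,d1),(o2,d2)=ray("top",a),ray("scene",b)
    s=np.linalg.lstsq(np.c_[d1,-d2],o2-o1,rcond=None)[0]
    p,q=o1+s[0]*d1,o2+s[1]*d2; return (p+q)/2,np.linalg.norm(p-q)
def blob(img,c,r,test):
    x,y=c; h=cv2.cvtColor(img,cv2.COLOR_BGR2HSV)
    m=np.zeros(img.shape[:2],np.uint8); m[y-r:y+r,x-r:x+r]=test(h[y-r:y+r,x-r:x+r].astype(int))*255
    cs=cv2.findContours(m,cv2.RETR_EXTERNAL,cv2.CHAIN_APPROX_NONE)[0]
    c=max(cs,key=cv2.contourArea); return cv2.fitEllipse(cv2.convexHull(c)),cv2.contourArea(c)
E
python3 - <<'E'
from h import *
t=cv2.imread("pics/top0.png"); s=cv2.imread("pics/scene0.png")
sat=lambda h:(h[...,1]>110)&(h[...,2]>70)
brt=lambda h:(h[...,2]>120)
R={'blue':((287,256),(369,194),16,sat),'yellow':((400,286),(303,152),16,sat),'steel':((240,268),(410,201),24,brt),'green':((348,260),(326,175),16,sat),'copper':((195,294),(454,202),24,sat)}
for k,(a,b,h,f) in R.items():
    et,A=blob(t,a,15,f); es,B=blob(s,b,14,f)
    print(k,np.round(et[0],1),np.round(et[1],1),A,'top@h',onz('top',et[0],h*.6e-3)[:2].round(4),'scene@h/2',onz('scene',es[0],h*.5e-3)[:2].round(4))
c=[t[150:225,195:270],t[140:215,350:425],s[200:275,350:425],s[155:230,225:300]]
c=[cv2.resize(i,None,fx=4,fy=4,interpolation=cv2.INTER_CUBIC) for i in c]
cv2.imwrite("pics/cr.png",np.vstack([np.hstack(c[:2]),np.hstack(c[2:])]))
E
```

```text
blue [286.9 255.1] [19.9 20.2] 267.0 top@h [0.4416 0.0186] scene@h/2 [0.4418 0.0178]
yellow [399.5 285.8] [21.6 22.6] 363.5 top@h [ 0.3599 -0.2772] scene@h/2 [ 0.3611 -0.2777]
steel [239.4 267.5] [21.  21.5] 334.5 top@h [0.4094 0.1435] scene@h/2 [0.4078 0.1406]
green [348.  259.3] [20.2 20.3] 303.0 top@h [ 0.4294 -0.1441] scene@h/2 [ 0.4286 -0.145 ]
copper [194.9 293.4] [22.  23.8] 386.0 top@h [0.3435 0.2577] scene@h/2 [0.3433 0.2555]
```

View pics/cr.png

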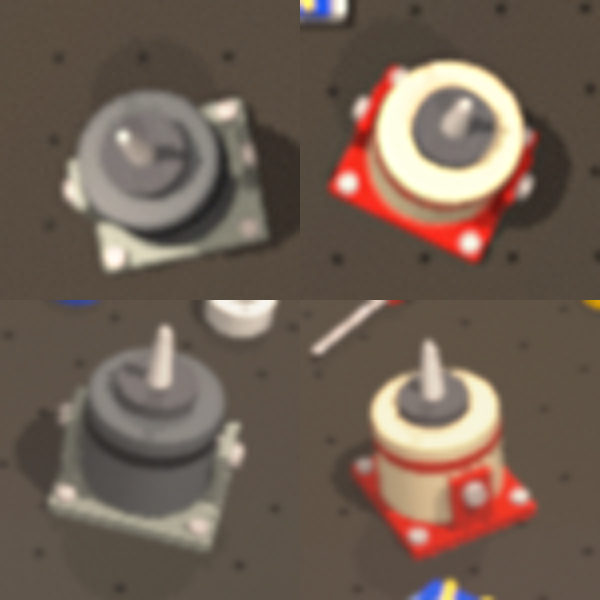

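The crop clearly shows both mandrel tips, the decks and the body rims. In crop pixels, the top-view tips are at grey (125,134) and cream (163,100). The scene-view tips are at grey (165,27) and cream (129,43). I'll triangulate these and check them against the body-rim circles.

```bash
python3 - <<'E'
from h import *
f=lambda u,v,x,y:((u+.5)/4-.5+x,(v+.5)/4-.5+y)
for n,a,b,rt,dt,rs in [('grey',f(125,133,195,150),f(165,28,350,200),f(148,160,195,150),f(145,155,195,150),f(157,100,350,200)),
  ('cream',f(163,101,350,140),f(129,43,225,155),f(149,131,350,140),f(152,127,350,140),f(134,110,225,155))]:
    p,e=tri(a,b); print(n,'tip',p.round(4),e.round(4),'top tip@.145',onz('top',a,.145)[:2].round(4),'scene tip@.145',onz('scene',b,.145)[:2].round(4),'rim',onz('top',rt,.088)[:2].round(4),'deck',onz('top',dt,.1)[:2].round(4),'rim scene',onz('scene',rs,.088)[:2].round(4))
for y in (0,90): 
  for P in ([.36,-.277],[.3435,.257],[.58,-.26],[.52,.17]):
    c,s=np.cos(np.radians(y)),np.sin(np.radians(y)); print(P,y,ctrl.ik(P+[.02],np.array([[c,s,0],[s,-c,0],[0,0,-1]])) is not None)
E
```

```text
grey tip [0.6062 0.1541 0.1459] 0.0006 top tip@.145 [0.6066 0.1541] scene tip@.145 [0.6051 0.154 ] rim [0.6036 0.1539] deck [0.604  0.1529] rim scene [0.6125 0.1581]
cream tip [ 0.6471 -0.2435  0.1465] 0.0008 top tip@.145 [ 0.6474 -0.2434] scene tip@.145 [ 0.6457 -0.2452] rim [ 0.6451 -0.2436] deck [ 0.6442 -0.2436] rim scene [ 0.6507 -0.2424]
[0.36, -0.277] 0 True
[0.3435, 0.257] 0 True
[0.58, -0.26] 0 True
[0.52, 0.17] 0 True
[0.36, -0.277] 90 True
[0.3435, 0.257] 90 True
[0.58, -0.26] 90 True
[0.52, 0.17] 90 True
```

The tips triangulate to z = 0.146, as specified, with residuals under 1 mm. I'm using grey (0.605, 0.154) and cream (0.646, -0.2437). First I'll place the blue ring, then check it.

```bash
cat >> h.py <<'E'
R=np.array([[-1.,0,0],[0,1,0],[0,0,-1]])
G=.004; ZH=.205
CREAM=(.646,-.2437); GREY=(.605,.154)
def pick(xy):
    p=[*xy,ZH]
    if np.abs(ctrl.current_eef_rot()-R).max()>.02: ctrl.goto(p,R)
    else: ctrl.move_l(p,vel=.3)
    ctrl.command_gripper(.8)
    ctrl.move_l([*xy,G+.03],vel=.2); ctrl.move_l([*xy,G],vel=.06)
    ctrl.command_gripper(0.)
    w=ctrl.current_grip_width()*91; print('width mm',round(w,1),'grasp',ctrl.current_grasp_force(),'z',ctrl.current_tool_pos().round(4) if hasattr(ctrl.current_tool_pos(),'round') else ctrl.current_tool_pos())
    assert 47<w<53
    ctrl.move_l([*xy,G+.02],vel=.06); ctrl.move_l([*xy,ZH],vel=.2)
def lower(xy,zb,N=4):
    """carry over xy, lower to bottom height zb; returns TCP height above nominal at contact"""
    ctrl.move_l([*xy,ZH],vel=.25); ctrl.sleep(.2)
    c=ctrl.move_l([*xy,zb+G+.006],vel=.06,contact_N=6)
    if not c: c=ctrl.move_l([*xy,zb+G-.003],vel=.012,contact_N=N)
    dz=ctrl.current_tool_pos()[2]-zb-G
    print('contact',c,'dz mm',round(dz*1e3,2),'w',round(ctrl.current_grip_width()*91,1),'F',np.round(ctrl.current_contact_force(),1),'t',ctrl.current_t())
    return c,dz
def release(xy):
    z=ctrl.current_tool_pos()[2]
    ctrl.command_gripper(.75); ctrl.move_l([*xy,z+.03],vel=.08); ctrl.move_l([*xy,ZH],vel=.25)
def do(src,xy,zb):
    pick(src); c,dz=lower(xy,zb)
    if c and abs(dz)<.0025: release(xy); return True
    print('STOP: not as expected'); return False
E
python3 - <<'E'
from h import *
do((.4417,.0182),CREAM,.100)
ctrl.move_l([.5,-.05,ZH],vel=.3)
t=ctrl.read_camera('top');s=ctrl.read_camera('scene')
c=[t[140:215,350:425],s[155:230,225:300]]
cv2.imwrite("pics/a1.png",np.hstack([cv2.resize(i,None,fx=5,fy=5,interpolation=cv2.INTER_CUBIC) for i in c])); print(ctrl.current_t())
E
```

```text
width mm 49.6 grasp 30.000993786379695 z [0.4419 0.0182 0.0042]
contact True dz mm 0.23 w 49.3 F [-0.1  0.7  7.5] t 10.35
12.875
```

View pics/a1.png

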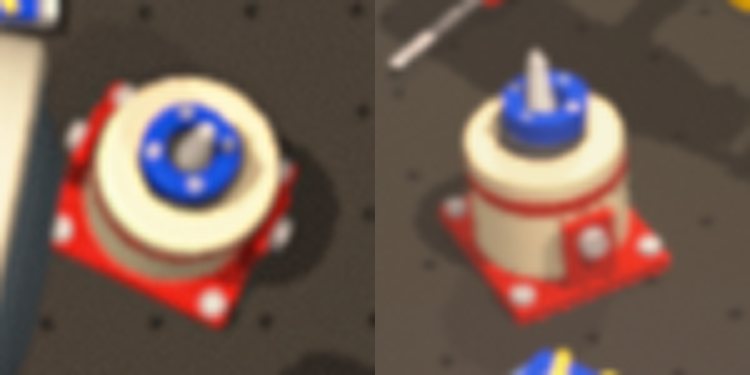

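The blue ring lies flat around the cream mandrel, centred at about (190,150) in the crop. Contact came 0.2 mm from nominal. Next are yellow and steel.

```bash
python3 - <<'E'
from h import *
if do((.3603,-.2774),CREAM,.116): do((.409,.1425),CREAM,.132)
ctrl.move_l([.5,-.05,ZH],vel=.3)
t=ctrl.read_camera('top');s=ctrl.read_camera('scene')
c=[t[140:215,350:425],s[155:230,225:300]]
cv2.imwrite("pics/a2.png",np.hstack([cv2.resize(i,None,fx=5,fy=5,interpolation=cv2.INTER_CUBIC) for i in c])); print(ctrl.current_t())
E
```

```text
width mm 48.4 grasp 30.000827573239803 z [ 0.3604 -0.2775  0.0042]
contact True dz mm 0.2 w 48.6 F [-0.3  0.4  7. ] t 21.425
width mm 48.1 grasp 30.001911961880978 z [0.409  0.1424 0.0042]
contact True dz mm 0.16 w 48.7 F [-1.2  1.4  7.9] t 32.375
34.7833
```

View pics/a2.png

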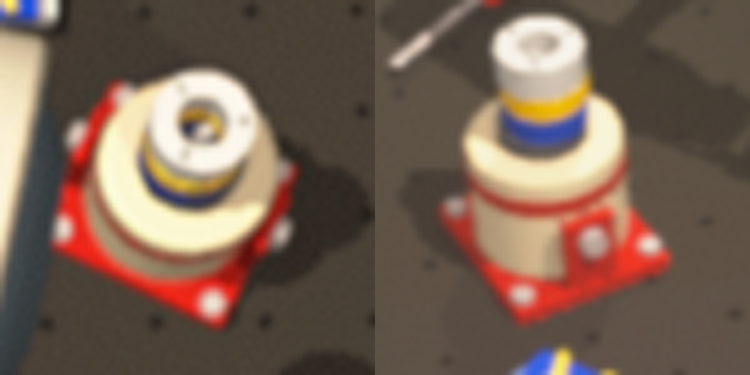

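The cream stack is straight and flat: blue, yellow, then steel, with the mandrel tip visible in the hole. Next are green and copper on grey.

```bash
python3 - <<'E'
from h import *
if do((.429,-.1445),GREY,.100): do((.3434,.257),GREY,.116)
ctrl.move_l([.42,-.05,.25],vel=.3)
t=ctrl.read_camera('top');s=ctrl.read_camera('scene')
c=[t[150:225,195:270],s[200:275,350:425]]
cv2.imwrite("pics/a3.png",np.hstack([cv2.resize(i,None,fx=5,fy=5,interpolation=cv2.INTER_CUBIC) for i in c])); cv2.imwrite("pics/s3.png",s);print(ctrl.current_t())
E
```

```text
width mm 49.4 grasp 30.002311770804226 z [ 0.4291 -0.1446  0.0042]
contact True dz mm 0.17 w 49.5 F [-1.1  0.5  7.1] t 43.325
width mm 49.1 grasp 30.003497125580907 z [0.3434 0.257  0.0042]
contact True dz mm 0.2 w 49.4 F [-0.6  0.2  6.9] t 53.35
55.925
```

View pics/a3.png

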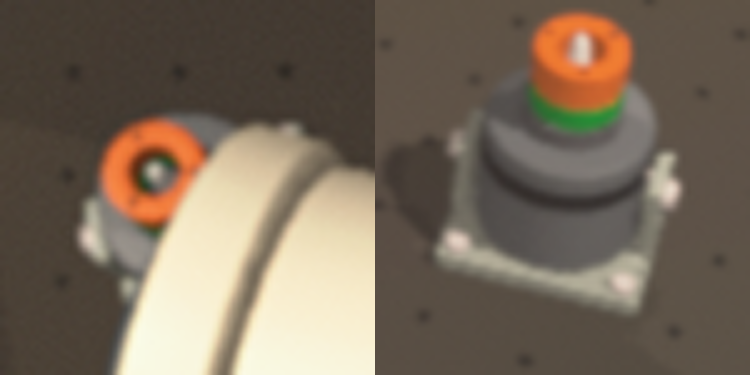

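View pics/s3.png

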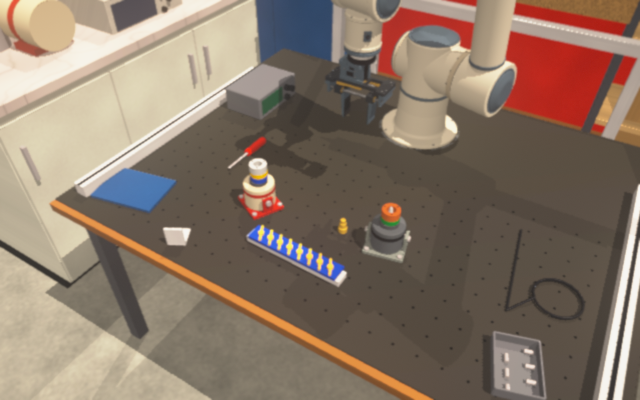

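Both stacks stand free: cream at (258,175) and grey at (391,218). The connector, screwdriver and beam haven't moved, and the arm is clear, so I'm handing in.

```bash
python3 -c "
from bench import ctrl
print(ctrl.sign_off())"
```

```text
the job is handed in; nothing more can be done
None
```

Both stacks are built in the order you asked and stand free; each piece was lowered to contact before release, the bystanders are untouched, and I handed the job in at about 56 s on the robot's clock.

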